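# Test the jar inspection light with its pull knob

### The arm

A 7-joint arm with a two-finger parallel gripper is mounted at the origin on the work surface. World frame = base frame: x ahead of the robot, y to its left, z up, the work surface at z = 0. Lengths are in m, angles in rad, forces in N, time in s.
With the tool pointing down it reaches from about 0.4 to 0.875 m from the base axis. Payload 19.3 kg.
Tool frame: the origin (TCP) lies where the fingers leave the gripper's body, on its centre line; the fingertips stand bot.tip_reach ahead of it and the grasp point (between the pads) lies 54 mm ahead of it (bot.tip_reach is the distance from the TCP to the fingertips, in m); z points along the fingers, y is the line along which they close (so a half turn about z gives the same grasp; the last joint's range is limited). The gripper opens to 85 mm and grips with 20 to 120 N. Pads are 22 mm wide; open, the fingers measure 114 mm over their backs; the gripper's body (76 mm by 85 mm) begins 54 mm behind the grasp point. The pads swing forward as they close: fully open they stand 13 mm farther back than shut.
Start: joints at [-1.239, 0.521, -0.036, 1.599, 0.021, 1.021, -0.113], TCP at [0.244, 0.575, 0.304] pointing down, gripper open.
Joint ranges: [-2.91, 2.91], [-0.3, 2.13], [-1.5, 1.42], [0.17, 2.43], [-1.26, 4.41], [0.16, 1.93], [-2.52, 2.52]. Speed limits (rad/s): [1.89, 1.89, 2.39, 2.39, 3.01, 3.01, 3.01].

### API

Orientations are given as [roll, pitch, yaw] about the fixed x, y, z axes, in that order (R = Rz(yaw) Ry(pitch) Rx(roll)).
In Python, from workcell import bot gives the robot as it stands. The module is installed in compiled form; this text tells all that it offers.
- The arm moves only by the shell command python3 -m jog 'ROWS' [FORCE]. ROWS is JSON, a list that holds one entry, the list of rows, each a list of 7 numbers: the shift along the tool's x, y, z in mm, then the turn, a rotation vector about the tool's x, y, z in rad, then the opening, from 0 (shut) to 1 (fully open). In form: [[[tx, ty, tz, wx, wy, wz, fingers], ...]]. A call has 1 to 5 rows; each row shifts and turns the commanded pose from where the row before left it, along the tool's axes as they then stand; what a row does not reach is not made up. A row lasts 1/10 s, in which the tool goes at most 50 mm and 8.59 degrees, less where a joint would pass 70% of its speed; a pose out of reach is approached as far as the arm can. A call is refused whole if a number of a shift passes 50 or a number of a turn 0.15, either way. A call with a gripper value outside its range is refused whole. The fingers move at their own pace and stop on an object; FORCE is the grip in N (left out, the last holds). Time passes only in rows, so rows that do not move let the fingers close. It gives the time, the measured TCP pose, the force, the opening and the grip force at its end, in the units of the state.
- bot.observe(): the state, without advancing time (a new reading comes with each control period).
- bot.grab_frame(name): name is "scene" or "top" or "wrist"; returns a dict with "img" (420x560x3 uint8, red, green, blue), "intrinsics" (3x3 intrinsics, pixels), "R" (3x3) and "t" (3): a world point X has camera coordinates R X + t; the wrist camera has in their place "tool_from_camera" (4x4, takes a point from camera to tool coordinates, whose origin is the TCP and whose axes are the flange's). Camera axes: x right, y down, z forward; pixel columns grow to the right and rows downward; lengths in m; the calibration is good to about 2 mm. A picture is of the moment at which its call begins: read the wrist's pose just before it. There is no depth.
- bot.job_done(): hands the job in; it is judged then, once.
Trained networks look in a picture, given as the dict that the camera call returned (one of the last four; its "shot" number tells which), for a name from the list of things; names that differ only in an ending like _2 or _b are one class to them, and where a whole thing is asked for, a point or a joint stands for the part that bears it (a point fixed in the world has none). Each returns a list of dicts, best first, with "conf" (0 to 1); they miss things now and then, are a little off and sometimes report something else, mostly with a low value. They report only what shows in the picture. A call takes as long as a camera call.
- bot.trace(query, picture): "region" (420x560 bool, what is visible of it).
- bot.spot_point(query, picture): "xyz" ([x, y, z] in m, in world coordinates, good to about 4 mm: a listed point, or the origin of a listed thing).
The state is a dict: "clock": time; "qpos": joint angles; "qd": joint speeds; "joint_efforts": joint torques, N m; "position": TCP position; "tool_rot": TCP orientation; "force": force on the tool from outside, world axes, zero at the start; "moment": the same for the moment, N m; "grip_width": finger opening in m; "finger_force": force on a finger pad.
Only numpy, scipy, OpenCV 4.12 (cv2) and the standard library are available. Lean on these libraries where they do the work, as an engineer would, in place of code of your own. Each camera call takes 0.05 s, during which the arm holds its last target. There are 200 camera calls.

### The job

Test the jar inspection light before the shift: on the blue switch box, pull the yellow knob straight up until it clicks out into its detent and leave it out for a moment, then push it fully back down and let go. Leave the black and the green knob pushed in.

Things in the scene. Friction and masses are not known exactly. Their poses are not given: they have to be found in the camera images.
- lamp_knob (a joint): Travel of the yellow knob in m: 0 = pushed home (its start), 0.022 = pulled straight up to its end stop, which is its out detent. Bistable: the detent resists each stroke with about 5 N at first, nothing at the middle, then helps and holds the knob at the other end. Friction about 1 N. Home, the cap hangs 4 mm above a dark collar, 26 mm diameter, 13 mm high.
- lamp_knob_grip (a point): Point on the axis at mid-height of the yellow cap (upright cylinder, 34 mm diameter, 26 mm tall); moves with it. z points up (pull direction), y along the switch box, x across it, where both sides of the cap are free for fingers. Home, it is 30 mm above the box's flat white top. Box: blue, fixed, 110 x 280 x 55 mm high; the three knobs stand in a row along y, 85 mm apart, in any order.
- fan_knob (a joint): The black knob of the switch box, a bystander of the same size and make as the yellow one. Joint value in m: 0 = pushed home (its start), 0.022 = pulled out.
- warmer_knob (a joint): The green knob of the switch box, a bystander of the same size and make as the yellow one. Joint value in m: 0 = pushed home (its start), 0.022 = pulled out.

How it is judged:
On the way:
1. the yellow knob is pulled out to its detent (beyond 17 mm of its 22 mm travel) for 0.3 s (value of joint lamp_knob above 0.017 m), for 0.3 s.
At the end, for the whole second after the job is handed in: The yellow knob is pushed home again (within 4 mm of fully in), and the black and green knobs are home too (within 4 mm) (value of joint each of lamp_knob, fan_knob, warmer_knob below 0.004 m); the robot touches nothing.
It fails at once if the black knob is pulled out by more than 8 mm (value of joint fan_knob above 0.008 m).
It fails at once if the green knob is pulled out by more than 8 mm (value of joint warmer_knob above 0.008 m).
It also fails if it takes over 32 s, if anything falls off the work surface, if the arm or the gripper's body presses on something with over 40 N, if the wrist force passes 120 N, or if a joint passes its speed limit or range.

## Working session

There is one attempt and no reset: what is moved stays moved. The work goes in short steps, Python scripts to look and compute and a shell command to move; the robot and the scene stay as the last step left them, time stands still between calls to the robot, and variables do not carry over. Pictures are saved under pics/ and viewed, at most 10 in all, crops included, and the job is handed in when it is done.

```bash
mkdir -p pics
cat > h.py <<'E'
import numpy as np, cv2
from workcell import bot
def look(cams, tag):
    for c in cams:
        f=bot.grab_frame(c)
        im=cv2.cvtColor(f["img"],cv2.COLOR_RGB2BGR)
        cv2.imwrite(f"pics/{tag}_{c}.png",im)
        for q in ["lamp_knob_grip","fan_knob","warmer_knob"]:
            try:
                r=bot.spot_point(q,f)
                print(c,q,[(np.round(d["xyz"],4).tolist(),round(d["conf"],2)) for d in r[:2]])
                m=bot.trace(q,f)
                for d in m[:1]:
                    v,u=np.nonzero(d["region"]); print("   px",u.mean().round(),v.mean().round(),len(u),round(d["conf"],2))
            except Exception as e: print(q,e)
    s=bot.observe(); print({k:np.round(s[k],4).tolist() for k in ["clock","position","tool_rot","force","grip_width"]})
E
python3 - <<'E'
from h import *
print(bot.tip_reach)
look(["scene","top"],"a")
a=[cv2.imread(f"pics/a_{c}.png") for c in("scene","top")]
cv2.imwrite("pics/a.png",cv2.resize(np.hstack(a),(800,300)))
E
```

```text
0.0726
scene lamp_knob_grip [([0.5151, 0.0762, 0.0856], 0.9)]
   px 266.0 171.0 390 0.75
fan_knob it knows: lamp_knob_grip
warmer_knob it knows: lamp_knob_grip
top lamp_knob_grip []
   px 334.0 222.0 315 0.77
fan_knob it knows: lamp_knob_grip
warmer_knob it knows: lamp_knob_grip
{'clock': 0.3, 'position': [0.2444, 0.5751, 0.3037], 'tool_rot': [-3.1412, 0.0, 2.7398], 'force': [0.4789, -0.3284, 0.2953], 'grip_width': 0.0854}
```

View pics/a.png

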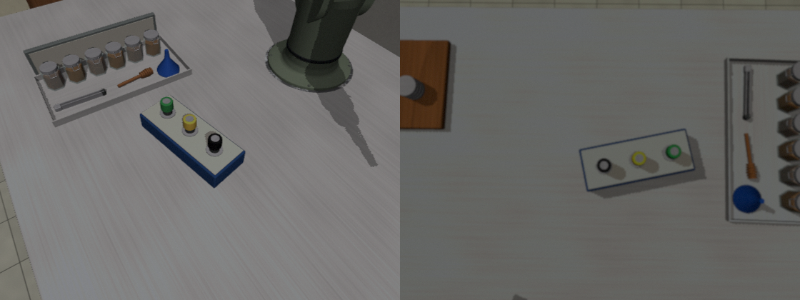

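The picture shows the blue box with the yellow knob in the middle. In the top view (original pixels) black is at about (285,231), yellow at (334,222) and green at (382,212). I'll project these pixels to get the position and the box axis.

Run:
```python
from h import *
F={c:bot.grab_frame(c) for c in("scene","top")}
def ray(f,u,v,z):
    d=f["R"].T@np.linalg.inv(f["intrinsics"])@[u,v,1]; c=-f["R"].T@f["t"]; return c+d*(z-c[2])/d[2]
f=F["top"]; 
print("cam",-f["R"].T@f["t"])
P=dict(b=(285.5,231.5),y=(334,222),g=(382,212.5))
for k,p in P.items(): print(k,ray(f,*p,0.09).round(4))
g,b=ray(f,*P["g"],.09),ray(f,*P["b"],.09); d=g-b; print("len",np.hypot(*d[:2]),"yaw of row",np.arctan2(d[1],d[0]))
for c in F:
    m=bot.trace("lamp_knob_grip",F[c])[0]["region"]; v,u=np.nonzero(m); print(c,u.mean(),v.mean(),ray(F[c],u.mean(),v.mean(),.085).round(4))
hs=cv2.cvtColor(f["img"],cv2.COLOR_RGB2HSV)
top=f["img"][170:275,245:425]; cv2.imwrite("pics/b.png",cv2.resize(top[:,:,::-1],None,fx=4,fy=4))
m=((hs[...,0]>100)&(hs[...,0]<130)&(hs[...,1]>100)).astype(np.uint8); m[:,:240]=0;m[:,430:]=0
pts=np.argwhere(m)[:,::-1].astype(np.float32); r=cv2.minAreaRect(pts);print(r)
bx=[ray(f,*q,.055) for q in cv2.boxPoints(r)]; print(np.round(bx,4))
```

```text
cam [0.46539253 0.16098821 0.75873703]
b [0.4964 0.1623 0.09  ]
y [0.5136 0.0799 0.09  ]
g [ 0.5309 -0.002   0.09  ]
len 0.16792670223760342 yaw of row -1.364168550741815
scene 265.4803149606299 170.88713910761155 [0.5147 0.0802 0.085 ]
top 333.6322188449848 221.55927051671733 [0.5147 0.0799 0.085 ]
((327.0069885253906, 249.7923126220703), (161.27609252929688, 53.515384674072266), 9.697381019592285)
[[ 0.442   0.2371  0.055 ]
 [ 0.5363  0.2231  0.055 ]
 [ 0.491  -0.0617  0.055 ]
 [ 0.3981 -0.0439  0.055 ]]
```

View pics/b.png

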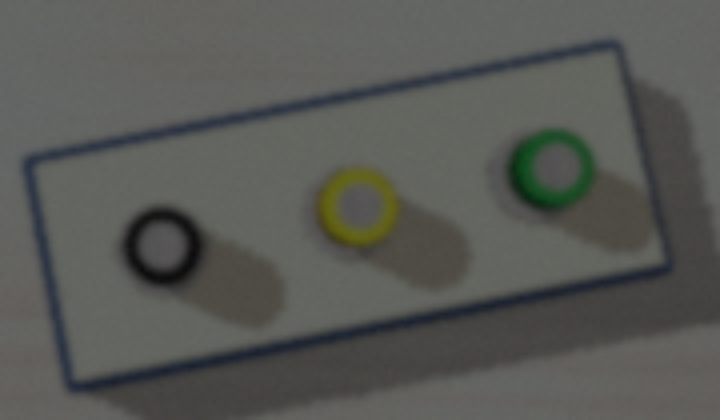

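Measured cap centre is (0.5147, 0.080, z 0.085), confirmed by both cameras, and the knob spacing of 84 mm matches the 85 mm given. The closing line should lie at about yaw 0.2, so tool yaw should be about 1.77. I'll swing in around the base.

```bash
for i in 1; do :; done
python3 -m jog '[[[-31,-4,4,0,0,0.048,1],[-31,-4,4,0,0,0.048,1],[-31,-4,4,0,0,0.048,1],[-31,-4,4,0,0,0.048,1],[-31,-4,4,0,0,0.048,1]]]'
python3 -m jog '[[[-30,-4,4,0,0,0.048,1],[-30,-4,4,0,0,0.048,1],[-30,-4,4,0,0,0.048,1],[-30,-4,4,0,0,0.048,1],[-30,-4,4,0,0,0.048,1]]]'
python3 -m jog '[[[-28,-4,4,0,0,0.048,1],[-28,-4,4,0,0,0.048,1],[-28,-4,4,0,0,0.048,1],[-28,-4,4,0,0,0.048,1],[-28,-4,4,0,0,0.048,1]]]'
cat >> h.py <<'E'
from scipy.spatial.transform import Rotation as Ro
def todo(x,y,z,yaw=1.77):
    s=bot.observe(); R=Ro.from_euler("xyz",s["tool_rot"]).as_matrix()
    T=Ro.from_euler("xyz",[np.pi,0,yaw]).as_matrix()
    print("shift mm",(R.T@(np.array([x,y,z])-s["position"])*1000).round(1),"turn",Ro.from_matrix(R.T@T).as_rotvec().round(3))
E
python3 -c "
from h import *
todo(.5147,.08,.22)"
```

```text
clock: 1.0
position: [0.3718, 0.483, 0.2838]
tool_rot: [3.141, 0.0, 2.498]
force: [-0.2, 0.1, -0.2]
grip_width: 0.0854
finger_force: 0.0
clock: 1.5
position: [0.4688, 0.3674, 0.2638]
tool_rot: [3.141, -0.0, 2.258]
force: [1.1, 0.2, 0.0]
grip_width: 0.085
finger_force: 0.0
clock: 2.0
position: [0.5301, 0.2404, 0.2438]
tool_rot: [3.141, 0.0, 2.018]
force: [0.2, -0.2, 0.7]
grip_width: 0.0852
finger_force: 0.0
shift mm [-138.   -83.2   23.8] turn [ 0.    -0.     0.248]
```

```bash
python3 -m jog '[[[-28,-17,5,0,0,0,1],[-28,-17,5,0,0,0,1],[-28,-17,5,0,0,0,1],[-28,-17,5,0,0,0,1],[-26,-15,4,0,0,0,1]]]' >/dev/null
python3 -m jog '[[[0,0,0,0,0,0.083,1],[0,0,0,0,0,0.083,1],[0,0,0,0,0,0.082,1],[0,0,0,0,0,0,1]]]'
python3 - <<'E'
from h import *
todo(.5147,.08,.142)
f=bot.grab_frame("wrist"); cv2.imwrite("pics/w.png",f["img"][:,:,::-1])
s=bot.observe(); R=Ro.from_euler("xyz",s["tool_rot"]).as_matrix(); C=f["tool_from_camera"]
o=R@C[:3,3]+s["position"]
def ray(u,v,z):
    d=R@C[:3,:3]@np.linalg.inv(f["intrinsics"])@[u,v,1]; return (o+d*(z-o[2])/d[2]).round(4)
m=bot.trace("lamp_knob_grip",f)
for d in m: v,u=np.nonzero(d["region"]); print(d["conf"],u.mean(),v.mean(),u.min(),u.max(),v.min(),v.max(),ray(u.mean(),v.mean(),.09))
print([(d["xyz"],d["conf"]) for d in bot.spot_point("lamp_knob_grip",f)])
E
```

```text
clock: 2.9
position: [0.5148, 0.0811, 0.22]
tool_rot: [3.141, 0.0, 1.77]
force: [0.2, -0.2, 0.6]
grip_width: 0.0855
finger_force: 0.0
shift mm [-1.1 -0.3 78. ] turn [0. 0. 0.]
[([0.513, 0.0811, 0.0862], 0.68)]
```

View pics/w.png

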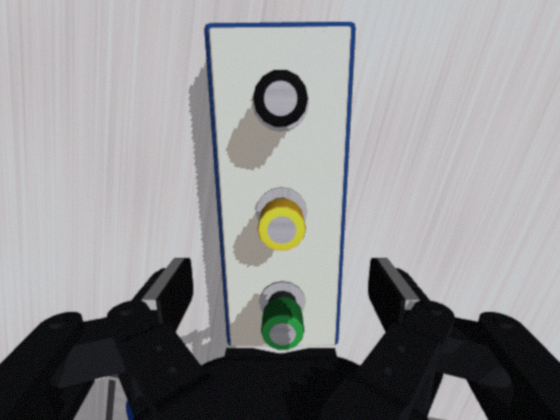

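The wrist view shows the box upright in frame, with the yellow cap at (282,228) centred between the fingers, so the alignment is good. Next: descend, close and check.

```bash
python3 -m jog '[[[0,0,20,0,0,0,1],[0,0,20,0,0,0,1],[0,0,20,0,0,0,1],[0,0,18,0,0,0,1],[0,0,0,0,0,0,1]]]' 
python3 -m jog '[[[0,0,0,0,0,0,0.3],[0,0,0,0,0,0,0.3],[0,0,0,0,0,0,0.3],[0,0,0,0,0,0,0.3],[0,0,0,0,0,0,0.3]]]' 40
```

```text
clock: 3.55
position: [0.5138, 0.0809, 0.1402]
tool_rot: [-3.139, 0.0, 1.773]
force: [0.1, -0.3, -0.6]
grip_width: 0.0851
finger_force: 0.0
clock: 4.05
position: [0.5154, 0.0813, 0.1429]
tool_rot: [3.139, -0.0, 1.772]
force: [0.9, -0.2, 9.1]
grip_width: 0.0327
finger_force: 38.9
```

Gripped (32.7 mm on a 34 mm cap). Pull up.

```bash
python3 -m jog '[[[0,0,-5,0,0,0,0.3],[0,0,-5,0,0,0,0.3],[0,0,-5,0,0,0,0.3],[0,0,-5,0,0,0,0.3],[0,0,-3,0,0,0,0.3]]]' 40
python3 -m jog '[[[0,0,0,0,0,0,0.3],[0,0,0,0,0,0,0.3],[0,0,0,0,0,0,0.3],[0,0,0,0,0,0,0.3],[0,0,0,0,0,0,0.3]]]' 40
python3 -c "
from h import *
look(['scene','wrist'],'c')
cv2.imwrite('pics/c.png',cv2.resize(cv2.imread('pics/c_scene.png')[60:300,150:390],(600,600)))"
```

```text
clock: 4.55
position: [0.5152, 0.0812, 0.1656]
tool_rot: [3.14, -0.0, 1.772]
force: [10.9, 2.0, -38.7]
grip_width: 0.0323
finger_force: 44.7
clock: 5.05
position: [0.5151, 0.0812, 0.1653]
tool_rot: [3.14, -0.0, 1.772]
force: [6.1, 1.7, -0.0]
grip_width: 0.0326
finger_force: 48.2
scene lamp_knob_grip [([0.5142, 0.0788, 0.1107], 0.62)]
   px 269.0 164.0 311 0.79
fan_knob it knows: lamp_knob_grip
warmer_knob it knows: lamp_knob_grip
wrist lamp_knob_grip [([0.5132, 0.0808, 0.1104], 0.86)]
   px 281.0 280.0 5004 0.95
fan_knob it knows: lamp_knob_grip
warmer_knob it knows: lamp_knob_grip
{'clock': 5.35, 'position': [0.5152, 0.0812, 0.1653], 'tool_rot': [3.1405, -0.0, 1.772], 'force': [5.9001, 1.4842, -0.1684], 'grip_width': 0.0325}
```

View pics/c.png

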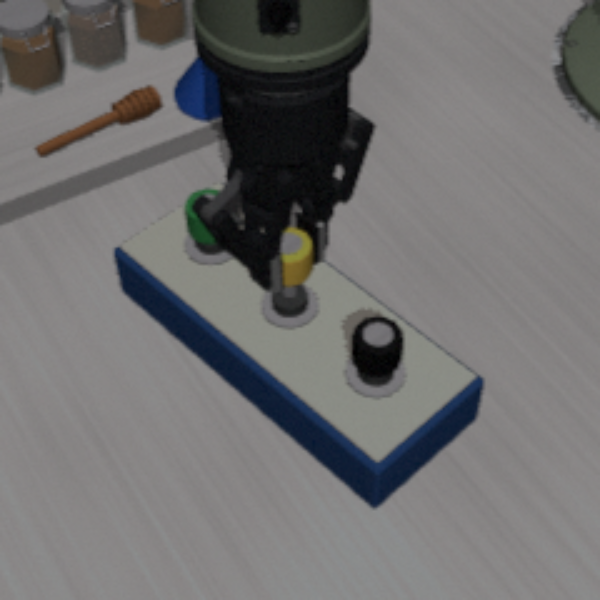

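The picture shows the yellow cap raised well off its collar in the fingers, at about (297,255) in the crop. The networks put it at z≈0.110, so it is out, and it has been held there for over 0.3 s. The black and green knobs are still home. Now push it back.

```bash
python3 -m jog '[[[0,0,5,0,0,0,0.3],[0,0,5,0,0,0,0.3],[0,0,5,0,0,0,0.3],[0,0,5,0,0,0,0.3],[0,0,4,0,0,0,0.3]]]' 40
python3 -m jog '[[[0,0,0,0,0,0,0.3],[0,0,0,0,0,0,0.3],[0,0,0,0,0,0,0.3]]]' 40
```

```text
clock: 5.85
position: [0.5157, 0.0813, 0.1416]
tool_rot: [3.139, -0.0, 1.772]
force: [6.0, 2.8, 24.2]
grip_width: 0.0326
finger_force: 52.8
clock: 6.15
position: [0.5153, 0.0812, 0.1411]
tool_rot: [3.14, 0.0, 1.772]
force: [6.0, 1.7, 4.1]
grip_width: 0.0326
finger_force: 51.5
```

```bash
python3 -m jog '[[[0,0,0,0,0,0,1],[0,0,0,0,0,0,1],[0,0,0,0,0,0,1],[0,0,0,0,0,0,1],[0,0,0,0,0,0,1]]]' 40
python3 -m jog '[[[0,0,-20,0,0,0,1],[0,0,-20,0,0,0,1],[0,0,-25,0,0,0,1],[0,0,-25,0,0,0,1],[0,0,0,0,0,0,1]]]'
python3 -c "
from h import *
look(['scene','wrist'],'d')
cv2.imwrite('pics/d.png',cv2.resize(cv2.imread('pics/d_scene.png')[60:300,150:390],(600,600)))"
```

```text
clock: 6.65
position: [0.5146, 0.081, 0.1408]
tool_rot: [-3.141, 0.0, 1.772]
force: [0.3, -0.0, -0.1]
grip_width: 0.0854
finger_force: 0.0
clock: 7.15
position: [0.5157, 0.0812, 0.2336]
tool_rot: [3.138, -0.0, 1.772]
force: [0.2, -0.1, -1.1]
grip_width: 0.085
finger_force: 0.0
scene lamp_knob_grip [([0.5127, 0.0825, 0.0874], 0.79)]
   px 266.0 172.0 426 0.62
fan_knob it knows: lamp_knob_grip
warmer_knob it knows: lamp_knob_grip
wrist lamp_knob_grip [([0.5118, 0.0778, 0.0879], 0.55)]
   px 282.0 220.0 1811 0.65
fan_knob it knows: lamp_knob_grip
warmer_knob it knows: lamp_knob_grip
{'clock': 7.45, 'position': [0.5144, 0.081, 0.2301], 'tool_rot': [-3.1401, 0.0002, 1.7717], 'force': [-0.0891, 0.1639, 0.018], 'grip_width': 0.0854}
```

View pics/d.png

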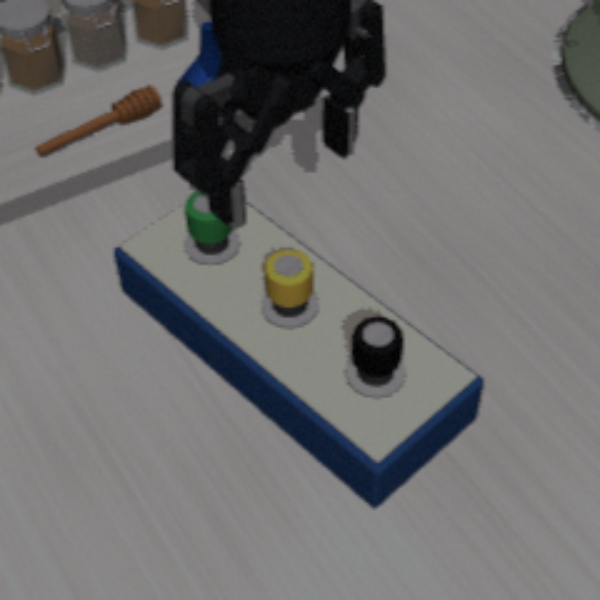

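All three caps stand equally low above their rings: yellow at (289,278), black at (377,345) and green at (208,217). The yellow is back at its original pixel position, and the gripper is clear of everything.

```bash
python3 -c "
from workcell import bot
print(bot.job_done())"
```

```text
the job is handed in; nothing more can be done
None
```

I pulled the yellow knob out to its detent and held it there about 0.8 s, then pushed it home and released it; the black and green knobs stayed in, and I handed the job in at about 7.5 s (no verdict was returned).

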